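# Clear the scraps into the caddy and close its keyed lid

### The arm

A 7-joint arm with a two-finger parallel gripper is mounted at the origin on a cart in front of the work surface, level with it; the furniture and walls round the work are solid. World frame = base frame: x ahead of the robot, y to its left, z up, the work surface at z = 0. Lengths are in m, angles in rad, forces in N, time in s.
With the tool pointing down it reaches from about 0.4 to 0.9 m from the base axis. Payload 5.5 kg.
Tool frame: the origin (TCP) lies midway between the tips of the shut fingers; the grasp point (between the pads) lies 19 mm behind it (manip.grip_depth is the distance from the TCP to the grasp point, in m); z points along the fingers, y is the line along which they close (so a half turn about z gives the same grasp; the last joint's range is limited). The gripper opens to 92 mm and grips with 3 to 60 N. Pads are 19 mm wide; open, the fingers measure 130 mm over their backs; the gripper's body (75 mm by 190 mm) begins 47 mm behind the grasp point.
Start: joints at [1.384, 0.501, -0.427, 1.55, 0.221, 1.138, -0.21], TCP at [0.283, -0.585, 0.227] pointing down, gripper open.
Joint ranges: [-2.88, 2.88], [-0.31, 2.03], [-1.54, 1.56], [0.2, 2.42], [-1.41, 4.55], [0.19, 2.02], [-2.57, 2.57]. Speed limits (rad/s): [2.57, 2.57, 3.14, 3.14, 3.14, 3.14, 3.14].

### API

Orientations are given as a unit quaternion [x, y, z, w].
In Python, from bench import manip, effector, viewer gives the robot as it stands. Calls block until the motion is done:
- manip.move_pose(position, orientation): joint-space move of the TCP to a pose.
- manip.servo_line(position, ori=None, vel=0.15): straight line of the TCP; ori=None keeps the orientation; vel is the mean speed in m/s.
- manip.movej(angles): joint-space move.
- effector.open_jaws() and effector.close(f_grip=None): open the fingers fully, or close them until they stop; f_grip is the grip in N (None keeps the last).
- manip.sleep(seconds).
- manip.solve_ik(position, orientation): joint angles nearest the present ones, or None.
- viewer.get_image(name): name is "scene" or "top" or "wrist"; returns the picture (400x640x3 uint8, red, green, blue); there is no depth.
- viewer.get_calibration(name): a dict with "vfov" (degrees; the focal length in pixels is half the picture's height over the tangent of half this angle, whatever the lens; pixels are square), "cx", "cy" (the principal point, pixels), "eye" and "attitude" of the camera in the world. Camera axes: x right, y down, z forward; pixel columns grow to the right and rows downward; lengths in m; the calibration is good to about 2 mm. A picture is of the moment at which its call begins: read the wrist's pose just before it. get_calibration takes no time and is no camera call; for the wrist camera it gives the pose at the moment of the call.
A pose or a line that the arm cannot do raises manip.PlanningError and nothing moves.
- manip.hand_in(): hands the job in; it is judged then, once.
Readings, each from a call of its own:
- manip.current_clock(): time.
- manip.current_q(): joint angles.
- manip.current_joint_velocities(): joint speeds.
- manip.current_tau(): joint torques, N m.
- manip.current_tool_pos(): TCP position.
- manip.current_tcp_rot(): TCP orientation.
- manip.current_force(): force on the tool from outside, world axes, zero at the start.
- manip.current_wrist_torque(): the same for the moment, N m.
- manip.current_finger_gap(): finger opening in m.
- manip.current_gripper_force(): force on a finger pad.
Only numpy, scipy, OpenCV 4.12 (cv2) and the standard library are available. Lean on these libraries where they do the work, as an engineer would, in place of code of your own. Each camera call takes 0.05 s, during which the arm holds its last target. There are 200 camera calls.

### The job

Somebody opened a crate and left a blue synthetic cork and two broken pieces of wood on the worktop: put all three into the green scrap caddy. Then put the grey lid on the caddy, turned so that its notch goes over the orange key and the lid sits fully down and level, and let go. Leave the bag clip and everything else on the worktop where it is.

Things in the scene. Friction and masses are not known exactly. Their poses are not given: they have to be found in the camera images.
- caddy: open square green scrap caddy, loose, 0.8 kg, upright on the worktop, within 0.35 rad of the world axes. 140 x 140 mm outside (148 over a lip just under the rim), 70 high; walls 6, floor 5 thick, 128 x 128 inside. Origin: centre of its underside, z up. An orange key stands on the rim in the middle of its -x wall, which roughly faces the robot.
- caddy_key (a point): point on the caddy's orange key, 3 mm above the rim, at (-67, 0, 73) mm in the caddy's frame. The key is a tongue 20 mm wide (along y), 6 mm thick (x from -70 to -64 mm), its top 14 mm above the rim (z = 84 mm).
- caddy_lid: loose grey square lid, 0.22 kg, right way up on the worktop, turned up to 1.2 rad either way; caddy and lid lie either side of the scraps. Origin: centre of its underside, z up. Plug below, 10 mm high (116 x 116 mm, upper half 122 x 122), fits inside the caddy; plate 146 x 146, z = 10 to 16, rests on the rim. Seated: frame parallel to the caddy's (x to x), origin 60 mm above the caddy's.
- lid_notch (a point): centre of the notch in the middle of the lid's -x edge, at (-67, 0, 13) mm in the lid's frame; the notch is 26 mm wide (y), 12.5 mm deep, cut right through the plate, with orange marks at its sides. It coincides with caddy_key when the lid is seated; 3 mm play all round.
- lid_grip (a point): centre of the top of the black bar grip in the middle of the lid, at (0, 0, 48) mm in the lid's frame; the upright bar is 16 mm wide (along the lid's x), 64 mm long (along its y) and 32 mm tall, z = 16 to 48 mm; pinch it across its width
- cork: scrap: blue synthetic bottle cork lying on its side, 24 mm diameter, 44 mm long along its own y, origin at its centre; it can roll
- slat_chip: scrap: splintered piece of white-painted wooden slat, 16 mm wide (x), about 64 mm long (y) with ragged ends, 12 mm high; origin at its centre
- batten_chunk: scrap: broken chunk of dark wooden batten, 24 mm wide (x), about 46 mm long (y) with ragged ends, 18 mm high; origin at its centre
- shelf_edge (a point): not handled, fixed: a point on the lower front edge of the white wall shelf above the back of the worktop, 453 mm up; the edge runs the whole width along y at x = 0.59 m, and a white upright panel 22 mm thick stands below it here from x = 0.61 m back. Keep the wrist in front of it when swinging across
- bag_clip: bystander, not scrap: orange-brown slim bag clip, 15 x 72 x 12 mm (long along its y), lying just behind the scraps; origin centre of its underside
- tuna_tin: bystander: flat round metal tin, 86 mm diameter, 40 mm high; origin centre of its underside
- tea_caddy: bystander: orange square canister with a dark knobbed wooden lid, 67 x 67 x 85 mm; origin centre of its underside
- mustard_jar: bystander: glass jar with a green cap and a dark label, 62 mm diameter, 100 mm high; origin centre of its underside
- salt_shaker: bystander: clear salt shaker with a grey top, 44 mm diameter, 90 mm high; origin centre of its underside
- raisin_box: bystander: small dark red carton, 39 x 66 x 74 mm; origin centre of its underside

How it is judged:
By the outcome, as a careful person would: the job done as asked, in the order asked, and still so for the second after the job is handed in, with the robot touching nothing.
It also fails if it takes over 69 s, if anything falls off the work surface, if the arm or the gripper's body presses on something with over 40 N, if the wrist force passes 120 N, or if a joint passes its speed limit or range.

## Working session

There is one attempt and no reset: what is moved stays moved. The work goes in short steps, each a Python script; the robot and the scene stay as the last script left them, time stands still between calls to the robot, and variables do not carry over. Pictures are saved under pics/ and viewed, at most 10 in all, crops included, and the job is handed in when it is done.

```bash
mkdir -p pics; ls; python3 - <<'E'
from bench import manip, effector, viewer
import cv2,numpy as np
for n in ("scene","top","wrist"):
    c=viewer.get_calibration(n); print(n,c)
    cv2.imwrite(f"pics/{n}0.png",viewer.get_image(n)[:,:,::-1])
print(manip.current_tool_pos(),manip.current_tcp_rot(),manip.current_clock(),manip.grip_depth)
E
```

```text
pics
scene {'vfov': 54.873856264362765, 'cx': 324.16955133873097, 'cy': 200.7244909661546, 'eye': array([-0.03575289,  0.60685629,  1.21859653]), 'attitude': array([-0.28270543,  0.88661244, -0.34686625,  0.11696077])}
top {'vfov': 57.09071035812065, 'cx': 319.93986880089307, 'cy': 206.96138013136823, 'eye': array([-0.41532069, -0.0413706 ,  1.42076307]), 'attitude': array([-0.63903712,  0.69616065, -0.23567573,  0.2268234 ])}
wrist {'vfov': 65.91898717900227, 'cx': 315.0722839270873, 'cy': 196.68021241056675, 'eye': array([ 0.34164205, -0.55525997,  0.38353709]), 'attitude': array([ 0.84049867, -0.52737022, -0.06672962,  0.1048322 ])}
[ 0.28234112 -0.58487448  0.22590833] [ 9.74812071e-01  2.23026598e-01 -1.39733125e-04 -7.36570601e-04] 0.15 0.0188
```

View pics/scene0.png

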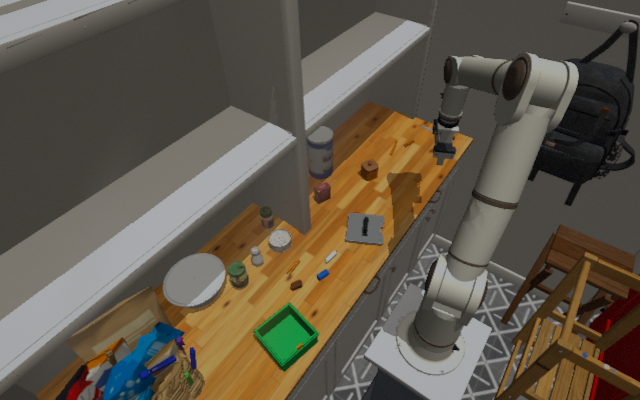

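View pics/top0.png

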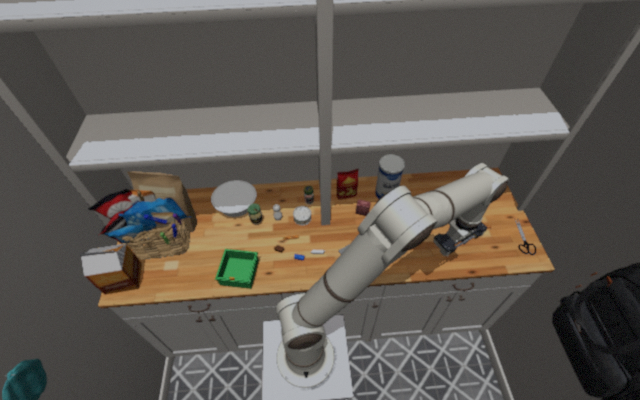

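Scene picture: the caddy is at about (287,335), with its key at (298,346). The lid is at (365,228), cork (322,274), slat (330,257), batten (296,284) and clip (292,270). In the top view the arm hides the lid. Next I'll get rough positions and wrist views.

```bash
cat > h.py <<'E'
from bench import manip, effector, viewer
import cv2, numpy as np
from scipy.spatial.transform import Rotation as R
def ray(c,uv):
    f=200/np.tan(np.radians(c["vfov"])/2)
    uv=np.atleast_2d(uv).astype(float)
    d=np.c_[(uv[:,0]-c["cx"])/f,(uv[:,1]-c["cy"])/f,np.ones(len(uv))]
    return c["eye"],R.from_quat(c["attitude"]).apply(d)
def plane(c,uv,z):
    e,d=ray(c,uv); return e+d*((z-e[2])/d[:,2])[:,None]
def tri(c1,p1,c2,p2):
    (e1,d1),(e2,d2)=ray(c1,p1),ray(c2,p2); A=np.zeros((3,3));b=np.zeros(3)
    for e,d in((e1,d1[0]),(e2,d2[0])):
        d=d/np.linalg.norm(d);P=np.eye(3)-np.outer(d,d);A+=P;b+=P@e
    return np.linalg.solve(A,b)
def proj(c,X):
    f=200/np.tan(np.radians(c["vfov"])/2)
    p=R.from_quat(c["attitude"]).inv().apply(np.atleast_2d(X)-c["eye"]);return np.c_[c["cx"]+f*p[:,0]/p[:,2],c["cy"]+f*p[:,1]/p[:,2]]
def down(yaw):  # tool down, tool y axis (closing) at angle yaw from world y
    return (R.from_euler('z',yaw)*R.from_quat([1,0,0,0])).as_quat()
def best(a): return (a+np.pi/2)%np.pi-np.pi/2
E
python3 - <<'E'
from h import *
c=viewer.get_calibration("scene");t=viewer.get_calibration("top")
for n,p,z in(("caddy",(287,335),.035),("lid",(365,228),.016),("cork",(322,274),.012),("slat",(330,257),.006),("bat",(296,284),.01),("clip",(292,270),.006),("key",(298,346),.08),("tuna",(280,240),.04),("grip",(365,222),.04)): print(n,plane(c,[p],z).round(3))
print(R.from_quat(viewer.get_calibration("wrist")["attitude"]).as_matrix().round(3), R.from_quat(manip.current_tcp_rot()).as_matrix().round(3))
for y,h in((-.02,.36),(.1,.3),(.25,.36),(-.2,.3)):
  for yaw in (0,1.57,-1.57,3.1):
    q=manip.solve_ik([.42,y,h],down(yaw)); print(y,h,yaw,None if q is None else q.round(2))
E
```

```text
caddy [[0.374 0.26  0.035]]
lid [[ 0.407 -0.268  0.016]]
cork [[0.424 0.002 0.012]]
slat [[ 0.445 -0.079  0.006]]
bat [[0.476 0.089 0.01 ]]
clip [[0.527 0.049 0.006]]
key [[0.31 0.28 0.08]]
tuna [[ 0.633 -0.013  0.04 ]]
grip [[ 0.414 -0.276  0.04 ]]
[[ 0.435 -0.873 -0.223]
 [-0.901 -0.422 -0.106]
 [-0.001  0.247 -0.969]] [[ 0.901  0.435 -0.001]
 [ 0.435 -0.901  0.001]
 [ 0.    -0.001 -1.   ]]
-0.02 0.36 0 [ 1.08 -0.08 -1.03  1.89 -0.07  1.3  -1.49]
-0.02 0.36 1.57 [ 1.39 -0.13 -1.27  1.88 -0.13  1.3   0.16]
-0.02 0.36 -1.57 None
-0.02 0.36 3.1 [ 1.28 -0.1  -1.19  1.88 -0.1   1.3   1.65]
0.1 0.3 0 [ 1.11  0.2  -1.53  1.95  0.22  1.19 -2.07]
0.1 0.3 1.57 [ 0.8   0.05 -1.11  1.96  0.05  1.16 -0.33]
0.1 0.3 -1.57 None
0.1 0.3 3.1 [ 1.    0.1  -1.34  1.95  0.1   1.17  1.15]
0.25 0.36 0 [-0.4   0.08 -0.21  1.77  0.02  1.3  -2.18]
0.25 0.36 1.57 [ 0.53  0.24 -1.29  1.75  0.24  1.33 -0.81]
0.25 0.36 -1.57 [ 0.53  0.24 -1.29  1.75  0.24  1.33  2.33]
0.25 0.36 3.1 [ 0.53  0.24 -1.29  1.75  0.24  1.33  0.72]
-0.2 0.3 0 [ 0.99  0.1  -0.63  1.9   0.06  1.17 -1.24]
-0.2 0.3 1.57 [ 1.22  0.13 -0.9   1.89  0.11  1.17  0.29]
-0.2 0.3 -1.57 [-0.86  0.18  1.4   1.94 -0.19  1.17 -2.53]
-0.2 0.3 3.1 [ 1.44  0.19 -1.16  1.89  0.18  1.18  1.75]
```

```bash
cat > look.py <<'E'
from h import *
import pickle,sys
def look(name):
    c=viewer.get_calibration("wrist"); im=viewer.get_image("wrist")
    cv2.imwrite(f"pics/{name}.png",im[:,:,::-1]); pickle.dump(c,open(f"pics/{name}.pkl","wb")); return c,im
def load(name): return pickle.load(open(f"pics/{name}.pkl","rb")),cv2.imread(f"pics/{name}.png")
E
python3 - <<'E'
from look import *
for n,p in(("a",[.40,-.1,.36]),("b",[.40,.13,.36])):
    q=manip.solve_ik(p,down(np.pi)); print(q.round(2))
    manip.move_pose(p,down(np.pi)); look(n)
print(manip.current_clock(),manip.current_force().round(1))
E
```

```text
[ 1.45 -0.13 -1.14  1.9  -0.13  1.3   1.92]
[ 0.86 -0.09 -1.14  1.88 -0.09  1.3   1.31]
3.0417 [-0.4 -0.1  0.8]
```

View pics/a.png

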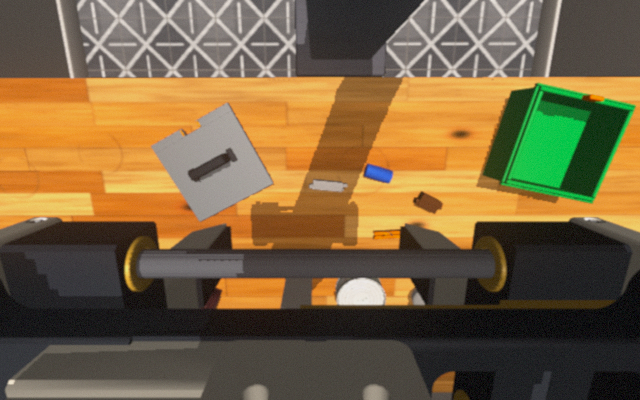

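View pics/b.png

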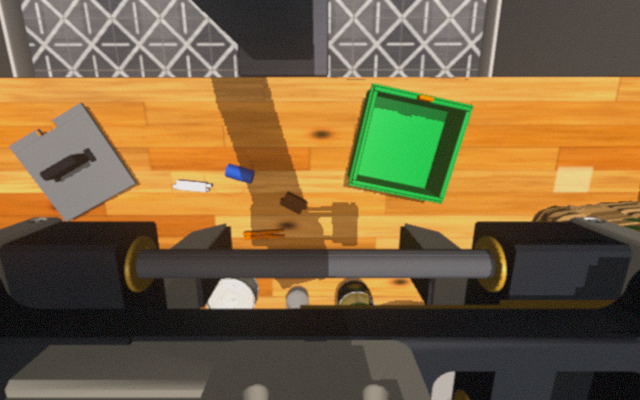

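Both views show everything. In a: lid (212,160), slat (328,186), cork (378,173), batten (428,202), caddy (565,140). In b: lid (73,160), slat (193,185), cork (239,173), batten (293,202), clip (262,234), caddy (412,142), key (426,98). Now segmenting and triangulating.

```bash
cat > seg.py <<'E'
from look import *
def mask(hsv,kind):
    rng={"cork":((105,120,60),(130,255,255)),"green":((50,120,40),(75,255,255)),
     "slat":((0,0,115),(180,70,255)),"bat":((0,0,0),(25,255,75)),"clip":((5,180,150),(16,255,255)),"grip":((0,0,0),(180,255,70)),"grey":((0,0,80),(180,40,200))}[kind]
    return cv2.inRange(hsv,*rng)
def blob(name,kind,ctr,r=28):
    c,im=load(name); m=mask(cv2.cvtColor(im,cv2.COLOR_BGR2HSV),kind)
    roi=np.zeros_like(m); cv2.circle(roi,ctr,r,255,-1); m&=roi
    cs,_=cv2.findContours(m,cv2.RETR_EXTERNAL,cv2.CHAIN_APPROX_NONE); k=max(cs,key=cv2.contourArea)
    M=cv2.moments(k); return c,k[:,0].astype(float),np.array([M["m10"],M["m01"]])/M["m00"]
def rect(c,k,z):
    P=plane(c,k,z)[:,:2]; (x,y),(w,h),a=cv2.minAreaRect((P*1000).astype(np.float32))
    if w>h: w,h,a=h,w,a+90     # h = long side; a = angle of short side dir
    return np.array([x,y])/1000,w,h,best(np.radians(a))
E
python3 - <<'E'
from seg import *
for n,k,pa,pb,z,r in(("slat","slat",(328,186),(193,185),.012,28),("cork","cork",(378,173),(239,173),.012,22),("bat","bat",(428,202),(293,202),.018,22),("clip","clip",(388,234),(262,234),.012,26),("grip","grip",(212,165),(68,165),.048,34),("caddy","green",(565,140),(410,142),.07,90),("lid","grey",(212,160),(73,160),.016,75)):
    A=blob("a",k,pa,r);B=blob("b",k,pb,r)
    print(n,"tri",tri(A[0],A[2],B[0],B[2]).round(4),A[2].round(),B[2].round())
    for X in(A,B):
        p,w,h,a=rect(X[0],X[1],z);print("   ",p.round(4),round(w,1),round(h,1),"short-dir",round(a,3))
E
```

```text
slat tri [ 0.4442 -0.0792  0.0069] [327. 185.] [192. 185.]
    [ 0.4432 -0.0789] 16.1 62.0 short-dir -0.095
    [ 0.4431 -0.0768] 17.0 63.4 short-dir -0.1
cork tri [0.4214 0.0033 0.0195] [378. 173.] [238. 173.]
    [0.4229 0.0051] 19.8 43.7 short-dir -0.281
    [0.4224 0.0025] 19.4 42.8 short-dir -0.335
bat tri [ 0.4729  0.0938 -0.0322] [420. 195.] [296. 197.]
    [0.4593 0.0759] 2.4 9.6 short-dir 1.057
    [0.4618 0.0981] 4.3 33.7 short-dir -0.457
clip tri [0.538  0.0173 0.0218] [383. 240.] [250. 241.]
    [0.5397 0.0158] 33.8 63.6 short-dir -0.002
    [0.5403 0.0258] 31.9 67.0 short-dir -0.001
grip tri [ 0.41   -0.2752  0.0182] [208. 167.] [ 67. 166.]
    [ 0.406  -0.2609] 16.8 70.2 short-dir 0.446
    [ 0.4046 -0.2501] 22.9 89.4 short-dir 0.48
caddy tri [0.3697 0.2671 0.0545] [562. 142.] [408. 144.]
    [0.3702 0.2464] 144.7 174.7 short-dir -0.207
    [0.373  0.2626] 144.7 146.8 short-dir -0.206
lid tri [ 0.4057 -0.2666  0.0142] [213. 163.] [ 74. 164.]
    [ 0.4075 -0.2672] 143.3 144.5 short-dir 0.483
    [ 0.4077 -0.2658] 143.6 144.6 short-dir 0.482
```

```bash
python3 - <<'E'
from seg import *
for n,(x,y) in(("a",(428,202)),("b",(293,202))):
    h=cv2.cvtColor(load(n)[1],cv2.COLOR_BGR2HSV)
    for dy in(-14,-8,-4,0,4,8,12): print([tuple(map(int,h[y+dy,x+dx])) for dx in(-16,-8,-3,3,8,16)])
    for v in(60,75,90,100,110):
        m=cv2.inRange(h,(0,0,0),(180,255,v));lab=cv2.connectedComponentsWithStats(m)
        i=lab[1][y,x]; print(v,lab[2][i] if i else 0,lab[3][i].round(1))
E
```

```text
[(22, 143, 239), (22, 146, 238), (22, 151, 238), (21, 143, 239), (22, 143, 240), (21, 145, 239)]
[(17, 193, 233), (14, 171, 79), (12, 173, 124), (16, 183, 238), (17, 192, 237), (16, 195, 236)]
[(16, 189, 236), (15, 186, 78), (12, 184, 126), (12, 176, 120), (16, 187, 190), (18, 181, 240)]
[(16, 196, 220), (12, 175, 121), (13, 177, 117), (11, 183, 120), (12, 180, 123), (18, 177, 239)]
[(18, 179, 239), (14, 192, 121), (12, 179, 120), (11, 183, 120), (12, 191, 116), (18, 190, 239)]
[(18, 182, 239), (18, 183, 240), (16, 188, 178), (12, 171, 116), (14, 183, 159), (18, 174, 239)]
[(17, 177, 238), (18, 178, 238), (18, 176, 238), (17, 173, 240), (17, 178, 237), (18, 181, 238)]
60 0 [297.6 172.1]
75 0 [296.1 153.7]
90 0 [295.5 147.4]
100 0 [296.2 148.6]
110 0 [297.6 148.1]
[(16, 171, 166), (15, 158, 169), (17, 162, 165), (16, 166, 166), (19, 154, 219), (20, 145, 235)]
[(15, 181, 145), (16, 198, 116), (13, 178, 63), (15, 197, 127), (15, 188, 153), (17, 199, 231)]
[(15, 184, 148), (12, 181, 76), (12, 190, 82), (13, 171, 76), (14, 192, 77), (18, 179, 235)]
[(17, 200, 152), (13, 170, 78), (14, 209, 77), (9, 164, 81), (15, 192, 81), (18, 179, 234)]
[(15, 190, 152), (14, 179, 87), (13, 180, 78), (12, 171, 82), (12, 160, 83), (16, 190, 229)]
[(16, 192, 154), (15, 192, 153), (14, 183, 127), (11, 166, 80), (15, 183, 96), (16, 188, 172)]
[(17, 198, 144), (15, 180, 152), (16, 183, 146), (16, 186, 145), (16, 193, 145), (16, 182, 150)]
60 0 [313.9 171.6]
75 0 [316.  149.5]
90 [281 192  25  22 327] [293.2 202.2]
100 [280 192  26  22 349] [293.2 202.3]
110 [280 191  27  23 367] [293.1 202.3]
```

```bash
python3 - <<'E'
from seg import *
ks={}
for n,(x,y),v in(("a",(428,202),155),("b",(293,202),105)):
    c,im=load(n);h=cv2.cvtColor(im,cv2.COLOR_BGR2HSV);lab=cv2.connectedComponentsWithStats(cv2.inRange(h,(0,0,0),(180,255,v)))
    i=lab[1][y,x];yx=np.argwhere(lab[1]==i);ks[n]=(c,lab[3][i]);p,w,H,a=rect(c,yx[:,::-1],.016);print(p.round(4),w,H,a,len(yx))
print(tri(*ks["a"],*ks["b"]))
c=ks["b"][0]; print("clip ends",plane(c,[(245,235),(284,233)],.012).round(3),"salt",plane(c,[(297,292),(297,308)],.09).round(3),"jar",plane(c,[(354,283)],.1).round(3),"tuna",plane(c,[(232,280)],.04).round(3))
for n,s,p in(("slat",-.097,(.4435,-.078)),("cork",-.31,(.4225,.004)),("bat",.6,(.475,.09))):
  for y in(s+np.pi/2,s-np.pi/2):
    q=[manip.solve_ik([*p,z],down(y)) for z in(.12,.004)]; print(n,round(y,2),[None if k is None else k.round(2) for k in q])
for k in range(-3,4):
    y=-.206+np.pi/4+k*np.pi/2
    q=[manip.solve_ik([.371,.265,z],down(y)) for z in(.15,.05)]; print("drop",round(y,2),[None if k is None else k.round(2) for k in q])
E
```

```text
[0.4725 0.0895] 24.597843170166016 48.381446838378906 -0.4840683436947888 357
[0.4716 0.0933] 26.595216751098633 44.389854431152344 -0.4860812940047259 355
[0.47381454 0.09200182 0.00857896]
clip ends [[0.532 0.007 0.012]
 [0.528 0.075 0.012]] salt [[0.596 0.101 0.09 ]
 [0.624 0.101 0.09 ]] jar [[0.574 0.188 0.1  ]] tuna [[ 0.603 -0.013  0.04 ]]
slat 1.47 [array([ 0.93,  0.44, -0.97,  2.12,  0.49,  0.83, -0.43]), array([ 0.68,  0.6 , -0.67,  2.17,  0.69,  0.59, -0.59])]
slat -1.67 [array([ 1.14,  0.65, -1.3 ,  2.11,  0.77,  0.99,  2.46]), array([ 0.82,  0.68, -0.85,  2.16,  0.85,  0.68,  2.41])]
cork 1.26 [array([ 0.74,  0.36, -0.93,  2.18,  0.41,  0.79, -0.77]), array([ 0.46,  0.55, -0.62,  2.23,  0.64,  0.53, -0.97])]
cork -1.88 [array([ 0.79,  0.39, -0.99,  2.18,  0.45,  0.8 ,  2.34]), array([ 0.58,  0.6 , -0.76,  2.23,  0.78,  0.59,  2.06])]
bat 2.17 [array([ 0.42,  0.44, -0.8 ,  2.04,  0.42,  0.83, -0.02]), array([ 0.22,  0.61, -0.55,  2.09,  0.57,  0.59, -0.14])]
bat -0.97 [array([-1.22,  0.79,  1.36,  2.09, -0.92,  1.07, -1.94]), array([ 0.71,  1.1 , -1.31,  2.08,  1.25,  1.13
[... 202 characters left out ...]
.19]), array([-0.08,  0.51, -0.71,  2.14,  0.54,  0.67,  0.98])]
drop -0.99 [array([ 0.37,  0.59, -1.31,  2.08,  0.68,  1.02,  2.42]), array([ 0.17,  0.67, -1.04,  2.14,  0.83,  0.82,  2.31])]
drop 0.58 [array([ 0.05,  0.33, -0.84,  2.08,  0.33,  0.86, -1.97]), array([-0.15,  0.49, -0.63,  2.15,  0.48,  0.65, -2.1 ])]
drop 2.15 [array([ 0.27,  0.46, -1.13,  2.08,  0.52,  0.93, -0.58]), array([ 0.  ,  0.55, -0.81,  2.14,  0.63,  0.7 , -0.66])]
drop 3.72 [array([ 0.02,  0.32, -0.8 ,  2.08,  0.31,  0.85,  1.19]), array([-0.08,  0.51, -0.71,  2.14,  0.54,  0.67,  0.98])]
drop 5.29 [array([ 0.37,  0.59, -1.31,  2.08,  0.68,  1.02,  2.42]), array([ 0.17,  0.67, -1.04,  2.14,  0.83,  0.82,  2.31])]
```

```bash
cat > pick.py <<'E'
from look import *
def pick(p,s,z,expect,f=20,hover=.14):
    y=s+np.pi/2
    manip.move_pose([*p,hover],down(y)); manip.servo_line([*p,z],vel=.2)
    F=manip.current_force(); effector.close(f); g=manip.current_finger_gap()
    print("gap",round(g*1000,1),"F",F.round(1))
    if abs(g*1000-expect)>6: raise SystemExit("bad grasp")
    manip.servo_line([*p,hover],vel=.25); print("held",round(manip.current_finger_gap()*1000,1))
def drop(p=(.371,.265),yaw=2.15):
    manip.move_pose([*p,.15],down(yaw)); manip.servo_line([*p,.055],vel=.2)
    effector.open_jaws(); manip.servo_line([*p,.15],vel=.25); print("t",manip.current_clock(),manip.current_force().round(1))
E
python3 - <<'E'
from pick import *
pick((.4225,.004),-.31,.005,24); drop(); look("c1")
pick((.4435,-.078),-.097,.004,16); drop(); look("c2")
E
```

```text
gap 23.2 F [ 0.  -0.  -0.3]
held 23.0
t 10.775 [-0.1 -0.2  0.1]
gap 15.9 F [ 0.9 -0.5 -0.2]
held 16.0
t 18.575 [ 0.7 -0.7 -0.3]
```

```bash
python3 - <<'E'
from pick import *
s=-.485; p=np.array([.472,.0915])-.025*np.array([np.cos(s),np.sin(s)])
pick(tuple(p),s,.008,25); drop()
# look down at caddy with camera over it (camera 66 mm toward -x of TCP, yaw pi), then the lid
manip.move_pose([.40,.265,.30],down(np.pi)); look("d")
print(manip.current_clock())
for q in([.45,-.25,.28],[.40,-.25,.32]):
    print(manip.solve_ik(q,down(np.pi)))
E
```

```text
gap 23.9 F [ 0.4  0.5 -0.1]
held 23.8
t 24.9917 [-0.2 -0.4  0.2]
26.0417
[ 1.31394199  0.3197392  -1.03285599  1.81037534  0.29635863  1.17914601
  1.7590114 ]
[ 1.06679985  0.09028688 -0.59810016  1.85658948  0.05427281  1.21081125
  2.02225917]
```

View pics/d.png

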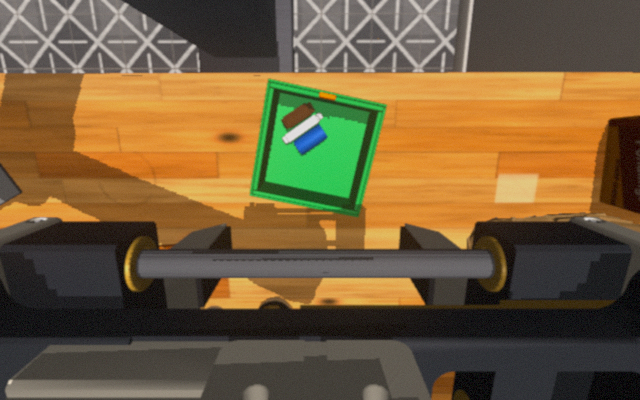

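All three scraps lie in the caddy: batten (298,115), white slat (303,128), blue cork (311,139). Rim corners are at about (268,80), (386,104), (358,215), (250,194), with the key at (328,96). Now measuring the lid from above and refining the caddy.

```bash
cat > meas.py <<'E'
from seg import *
def big(name,kind,ctr,r):
    c,im=load(name);m=mask(cv2.cvtColor(im,cv2.COLOR_BGR2HSV),kind)
    roi=np.zeros_like(m);cv2.circle(roi,ctr,r,255,-1);m&=roi
    m=cv2.morphologyEx(m,cv2.MORPH_OPEN,np.ones((3,3)))
    cs,_=cv2.findContours(m,cv2.RETR_EXTERNAL,cv2.CHAIN_APPROX_NONE);return c,max(cs,key=cv2.contourArea)[:,0].astype(float)
def orange(name,ctr,r):
    c,im=load(name);h=cv2.cvtColor(im,cv2.COLOR_BGR2HSV);m=cv2.inRange(h,(8,200,150),(20,255,255))
    roi=np.zeros_like(m);cv2.circle(roi,ctr,r,255,-1);m&=roi;yx=np.argwhere(m);return c,yx[:,::-1].astype(float)
E
python3 - <<'E'
from meas import *
manip.move_pose([.44,-.265,.30],down(np.pi)); look("e"); print(manip.current_clock())
c,k=big("d","green",(318,147),85)
for z in(.06,.066,.07): print("caddy",z,rect(c,k,z))
K={n:orange(n,p,13) for n,p in(("d",(328,96)),("b",(426,98)),("a",(593,98)))}
for n in K: print(n,len(K[n][1]),K[n][1].mean(0).round(1))
print("key tri",tri(K["d"][0],K["d"][1].mean(0),K["b"][0],K["b"][1].mean(0)).round(4),tri(K["d"][0],K["d"][1].mean(0),K["a"][0],K["a"][1].mean(0)).round(4),plane(*[K["d"][0],[K["d"][1].mean(0)]],.084).round(4))
cc=rect(c,k,.066)[0]
for y in(-.206+.483-.483+np.pi/2,-.206-np.pi/2):
  q=[manip.solve_ik([*cc,z],down(y)) for z in(.2,.085)];print("place",y,q)
for y in(.483+np.pi/2,.483-np.pi/2):
  q=[manip.solve_ik([.407,-.266,z],down(y)) for z in(.2,.025)];print("grab",y,q)
E
```

```text
28.0167
caddy 0.06 (array([0.37404095, 0.26560382]), 147.449951171875, 148.21527099609375, np.float64(1.3645756462071015))
caddy 0.066 (array([0.37343027, 0.26560696]), 145.2191162109375, 145.97286987304688, np.float64(1.3645756462071015))
caddy 0.07 (array([0.37302332, 0.26560901]), 143.73187255859375, 144.47792053222656, np.float64(1.3645756462071015))
d 72 [327.4  95.9]
b 56 [425.5  97.9]
a 66 [596.2  97.4]
key tri [0.3077 0.2799 0.0783] [0.3077 0.2797 0.0814] [[0.3081 0.2796 0.084 ]]
place 1.3647963267948966 [array([-0.89134632,  0.15942239,  0.23583523,  2.05990459, -0.04638794,
        0.92712392, -0.83654211]), array([ 0.0494726 ,  0.49212406, -0.86763231,  2.12005605,  0.54673697,
        0.76598812, -1.37472933])]
place -1.7767963267948965 [array([ 0.39123217,  0.43273908, -1.28619614,  2.0245865 ,  0.48469646,
        1.04281071,  1.80844567]), array([ 0.3235492 ,  0.78321977, -1.30105662,  2.11394565,  0.92781563,
        1.01547889,  1.44711783])]
grab 2.0537963267948967 [array([ 1.34311376,  0.3487555 , -0.96938456,  1.9671181 ,  0.34167912,
        0.99898803,  0.69588054]), array([ 1.09215642,  0.60716794, -0.69355474,  2.08019546,  0.62734164,
        0.6704757 ,  0.45947525])]
grab -1.0877963267948965 [array([-0.51842166,  0.55690355,  1.36875481,  2.01886497, -0.624044  ,
        1.08901415, -1.52096875]), array([-0.41475877,  1.12329186,  1.34840906,  2.12566678, -1.28013077,
        1.16257469, -1.05906486])]
```

View pics/e.png

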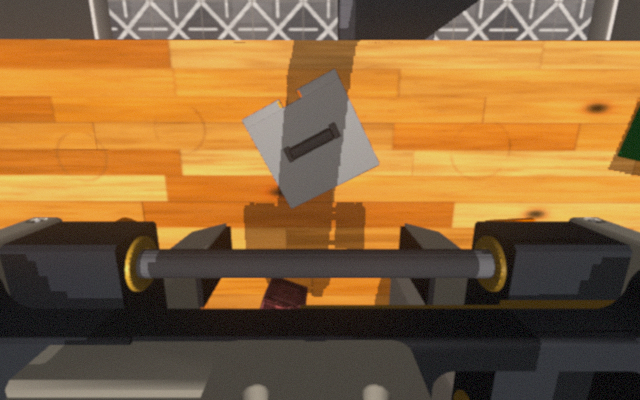

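View e: the lid's corners are at about (335,70), (379,162), (292,207), (243,122), the notch with its orange marks is near (291,100), and the bar runs from (287,155) to (337,130). Notch direction confirms the lid yaw of about +0.48.

```bash
python3 - <<'E'
from meas import *
c,k=big("e","grey",(311,138),80)
print("lid e",rect(c,k,.016))
ca,ka=big("a","grey",(212,160),75); print("lid a",rect(ca,ka,.016))
im=load("e")[1];h=cv2.cvtColor(im,cv2.COLOR_BGR2HSV);m=cv2.inRange(h,(0,0,0),(180,120,75));roi=np.zeros_like(m);cv2.circle(roi,(312,142),36,255,-1)
cs,_=cv2.findContours(m&roi,cv2.RETR_EXTERNAL,cv2.CHAIN_APPROX_NONE);g=max(cs,key=cv2.contourArea)[:,0].astype(float)
print("bar e",rect(c,g,.048),rect(c,g,.035))
# corner triangulation for height
for a,b in zip(cv2.boxPoints(cv2.minAreaRect(ka.astype(np.float32))),range(4)): pass
ext=lambda k:[k[k[:,1].argmin()],k[k[:,0].argmax()],k[k[:,1].argmax()],k[k[:,0].argmin()]]
P=[tri(ca,u,c,v) for u,v in zip(ext(ka),ext(k))];print(np.round(P,4),np.mean(P,0).round(4))
o=orange("e",(291,100),14);print("notch",len(o[1]),plane(c,[o[1].mean(0)],.016).round(4))
E
```

```text
lid e (array([ 0.40740259, -0.26781848]), 143.03749084472656, 143.4980926513672, np.float64(0.47820659297747037))
lid a (array([ 0.40752167, -0.26723022]), 143.31040954589844, 144.49945068359375, np.float64(0.4834105096160264))
bar e (array([ 0.40507767, -0.26744788]), 18.984272003173828, 75.7066650390625, np.float64(0.4808174562416432)) (array([ 0.40604834, -0.26759912]), 19.586410522460938, 78.10787963867188, np.float64(0.48081715663602065))
[[ 0.3124 -0.2413  0.0111]
 [ 0.4385 -0.1732  0.0147]
 [ 0.501  -0.2983  0.0165]
 [ 0.3765 -0.3614  0.0154]] [ 0.4071 -0.2685  0.0144]
notch 49 [[ 0.3486 -0.3037  0.016 ]]
```

```bash
python3 - <<'E'
from look import *
y=.481+np.pi/2; p=[.4073,-.2673]
manip.move_pose([*p,.14],down(y)); manip.servo_line([*p,.024],vel=.15)
print("F",manip.current_force().round(1)); effector.close(50); g=manip.current_finger_gap()*1000; print("gap",g,manip.current_gripper_force())
if abs(g-16)<3:
    manip.servo_line([*p,.18],vel=.15); print("held",manip.current_finger_gap()*1000,manip.current_force().round(1))
    yp=-.206+np.pi/2
    manip.move_pose([.3735,.2658,.18],down(yp)); look("f")
    print(manip.current_q().round(2),manip.current_tool_pos().round(4),R.from_quat(manip.current_tcp_rot()).as_matrix().round(3)[:,1],manip.current_wrist_torque().round(2))
print(manip.current_clock())
E
```

```text
F [-0.5 -1.1  0.1]
gap 15.64235647181492 50.00003099441528
held 15.423097751366766 [ 0.2 -0.1 -2.2]
[ 0.41  0.54 -1.35  2.04  0.61  1.06 -1.45] [0.3741 0.2649 0.1798] [ 0.979 -0.206 -0.   ] [ 0.   -0.12  0.03]
34.2833
```

View pics/f.png

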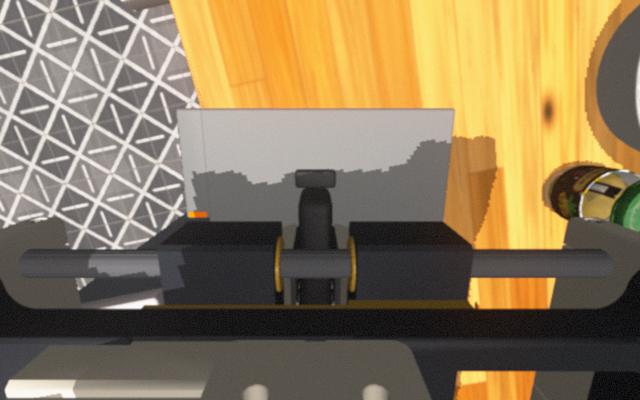

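The lid is held level. Its far edge runs (180,110)–(453,110) and the orange notch mark is at (197,214) on the robot side. I'll check the lid's place in the hand by ray casting before lowering it.

```bash
python3 - <<'E'
from look import *
c,im=load("f")
h=cv2.cvtColor(im,cv2.COLOR_BGR2HSV)
g=cv2.cvtColor(im,cv2.COLOR_BGR2GRAY)
# far edge: strongest vertical gradient per column; side edges: saturation jump per row
sat=h[:,:,1].astype(int)
e=[(x,100+np.argmax(-np.diff(sat[98:122,x]))-1.5) for x in range(225,440,5)]
r=[(440+np.argmax(np.diff(sat[y,440:468]))+.5,y) for y in range(118,136,2)]
o=np.argwhere(cv2.inRange(h[195:225,180:215],(8,180,150),(20,255,255)))
X=lambda uv:(plane(c,uv,.172)-[.3741,.2649,.172])@R.from_euler('z',-.206).as_matrix()
E=X(np.array(e))*1000;print("far edge y local",np.median(E[:,1]),np.polyfit(E[:,0],E[:,1],1))
Rr=X(np.array(r))*1000;print("right edge x local",np.median(Rr[:,0]),Rr[:,0].std())
P=X(o[:,::-1]+[180,195])*1000;print("orange",P.min(0),P.max(0),len(o))
E
```

```text
far edge y local 71.91895928509572 [-1.09932089e-03  7.19269787e+01]
right edge x local 71.37774325111998 0.16740810475924617
orange [-71.22250782  13.81851375   0.        ] [-61.68144404  16.18031654   0.        ] 75
```

```bash
python3 - <<'E'
from look import *
p=[.3735,.2660]
st=lambda:print(manip.current_tool_pos().round(4),manip.current_force().round(1),manip.current_wrist_torque().round(2))
manip.servo_line([*p,.112],vel=.12); st()
for z in(.104,.098,.094,.090,.087,.0845,.083):
    manip.servo_line([*p,z],vel=.03); st()
    if manip.current_force()[2]>12: break
print(manip.current_clock())
E
```

```text
[0.3737 0.2665 0.1124] [ 0.3  0.5 -2.4] [ 0.02 -0.08  0.01]
[0.3734 0.2659 0.104 ] [-0.5 -0.  -3.8] [-0.02 -0.08  0.03]
[0.3733 0.2659 0.0978] [-0.4  0.3 -2.5] [-0.01 -0.03  0.04]
[0.3733 0.2659 0.0938] [-0.6  0.2 -2.5] [ 0.06 -0.06  0.02]
[0.3734 0.2659 0.0898] [-0.2  0.4 -3.5] [-0.01 -0.07 -0.01]
[0.3734 0.2659 0.0868] [-0.5 -0.4 -3.3] [-0.02 -0.07 -0.03]
[0.3734 0.2659 0.0844] [-1.   1.4 -2.6] [ 0.01 -0.06  0.03]
[0.3736 0.2661 0.0839] [-3.7 -3.6 11.1] [-0.68  0.59 -0.03]
37.0833
```

Contact came at 0.084 m, the seated height. Releasing, backing off and checking.

```bash
python3 - <<'E'
from meas import *
effector.open_jaws(); manip.sleep(.3); manip.servo_line([.3735,.2660,.20],vel=.15)
manip.move_pose([.42,.265,.34],down(np.pi)); look("g"); print(manip.current_clock(),manip.current_force().round(1))
manip.move_pose([.42,.10,.34],down(np.pi)); look("g2")
ext=lambda k:[k[k[:,1].argmin()],k[k[:,0].argmax()],k[k[:,1].argmax()],k[k[:,0].argmin()]]
def lid(n,X):
    u=proj(load(n)[0],[X])[0].astype(int); return big(n,"grey",(int(u[0]),int(u[1])),85)
A=lid("g",[.3735,.266,.07]);B=lid("g2",[.3735,.266,.07])
print(rect(*A,.076),rect(*B,.076))
print(np.round([tri(A[0],u,B[0],v) for u,v in zip(ext(A[1]),ext(B[1]))],4))
E
```

```text
41.4583 [-0.6  0.6  0.1]
(array([0.37311914, 0.26529028]), 143.02322387695312, 143.72816467285156, np.float64(1.3650436967686828)) (array([0.37302911, 0.26400641]), 143.620849609375, 144.49868774414062, np.float64(-0.20542199857688104))
[[0.2889 0.2094 0.0726]
 [0.3214 0.3492 0.0744]
 [0.4589 0.319  0.066 ]
 [0.4222 0.1816 0.0685]]
```

View pics/g.png

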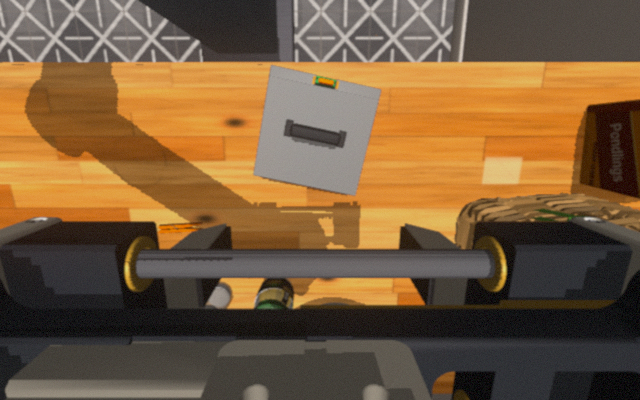

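View pics/g2.png

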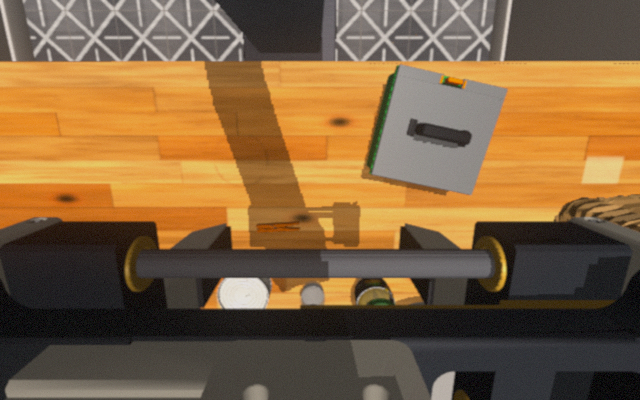

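The lid is on the caddy with the orange key showing in its notch: (326,82) in g, (453,81) in g2. The rectangle is even, 143.0 x 143.7 mm against 143–144 when it lay flat, and the corner heights agree to within the measurement noise. The clip lies at (278,228) in g2, apparently unmoved. Handing in.

```bash
python3 -c "
from h import *
c=viewer.get_calibration('wrist');print('clip',plane(c,[(258,228),(298,228)],.012).round(3))
print(manip.hand_in())"
```

```text
clip [[0.532 0.007 0.012]
 [0.532 0.074 0.012]]
the job is handed in; nothing more can be done
None
```

The cork and both wood pieces are in the caddy, the lid is seated over the key and released, the bag clip is where it was, and the job is handed in at about 42 s on the robot's clock.

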